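# Unpin the scraper holder and put the dough scraper away

### The job

Put the dough scraper away in the green holder. First draw the red-tabbed keeper pin that bars the slot out of its slanted bore and park it in the open side notch of the holder, its collar resting on the notch; then take the scraper from the white draining stand and slide it edgewise, handle up, all the way down into the holder's slot. Let go of both, and leave the stamp block, jar, bowl and mug where they stand.

Things in the scene. Friction and masses are not known exactly. Their poses are not given: they have to be found in the camera images.
- holder: Fixed green holder, 125 x 210 mm (x, y). Origin on the table under the slot's middle; z up, -x is the front, towards the robot. The slot runs along y at x = 0: 11 mm gap, 124 mm clear length, cheeks to z = 90, floor at z = 12. The cheeks have a 26 mm gap in the middle, where the pin crosses. Bore in front of the middle, notch at the +y side. Apart from the pin nothing rises above z = 110 mm
- bore: Steel block on the holder, 31 mm square, 36 mm long, with a 17 mm square through bore. Origin: centre of its upper mouth (holder x = -38, y = 0, z = 97.8 mm). Its z axis runs out of the bore, up and towards the holder's front, 30 degrees from vertical; its y is the holder's y
- notch: Steel side notch on the holder, axes parallel to the bore's. U channel 36 mm long, open above, below and to +y: 20 mm wide in x, from y = -11 (inner wall) to y = +17 mm (open mouth), walls 7 mm. Origin: in the plane of the upper rim, where the middle of the collar's underside should rest (holder x = -38, y = 95, z = 97.8 mm)
- pin: Loose pin, 200 g. Origin: centre of the collar's underside; z towards the tab. Shank 14 mm square down to z = -88; collar 30 mm square, z = 0 to 5; red flat tab z = 5 to 53 mm, 12 mm thick in x, 44 wide in y: pinch across x. It starts fully in the bore, axes as the bore's, held by its weight alone, its lower end barring the slot; it comes free after 88 mm along the bore's axis
- stand: Fixed white plastic draining stand, 100 x 150 mm base 10 mm thick, with an upright 7 mm wide slot along its y, walls to z = 55 mm. Stands at the left or right of the robot. Origin under its centre, z up
- scraper: Loose, 300 g: steel blade 4 mm thick (x), 112 wide (y), 115 tall; wooden handle along the top edge, 24 mm thick (x), 116 long (y), z = 115 to 145 mm. Origin: middle of the blade's lower edge; z up to the handle. Starts upright in the draining stand, lower edge at height 10 mm. Either face may look forward in the holder
- stamp_block: Bystander, loose: carved dark wooden stamp block, 110 x 150 x 32 mm, lying flat. Origin: centre of its underside
- salsa_jar: Bystander, loose: amber glass jar with red cap, 72 mm across, 110 mm tall. Origin: centre of its underside
- salt_bowl: Bystander, loose: blue ceramic bowl, 110 mm across, 50 mm tall. Origin: centre of its underside
- mug: Bystander, loose: white mug, 80 mm across, 90 mm tall, handle on its +y side. Origin: centre of its underside
Not all that is in view belongs to the job. Leave any pink look-alike of the scraper alone.

How it is judged:
By the outcome, as a careful person would: the job done as asked, in the order asked, and still so for the second after the job is handed in, with the robot touching nothing.
It also fails if it takes over 56 s, if anything falls off the work surface, if the arm or the gripper's body presses on something with over 40 N, if the wrist force passes 120 N, or if a joint passes its speed limit or range.

### The arm

A 6-joint arm with a two-finger parallel gripper is mounted at the origin on the work surface. World frame = base frame: x ahead of the robot, y to its left, z up, the work surface at z = 0. Lengths are in m, angles in rad, forces in N, time in s.
With the tool pointing down it reaches from about 0.425 to 0.925 m from the base axis. Payload 12.5 kg.
Tool frame: the origin (TCP) lies midway between the tips of the shut fingers; the grasp point (between the pads) lies 19 mm behind it; z points along the fingers, y is the line along which they close (so a half turn about z gives the same grasp; the last joint's range is limited). The gripper opens to 85 mm and grips with 20 to 120 N. Pads are 22 mm wide; open, the fingers measure 114 mm over their backs; the gripper's body (76 mm by 85 mm) begins 54 mm behind the grasp point. The pads swing forward as they close: fully open they stand 13 mm farther back than shut.
Start: joints at [-1.245, 0.491, 1.559, -0, 1.092, -0.106], TCP at [0.262, -0.568, 0.231] pointing down, gripper open.
Joint ranges: [-3.1, 3.1], [-0.84, 2.19], [0.05, 2.79], [-1.13, 4.28], [0.06, 2.93], [-2.69, 2.69]. Speed limits (rad/s): [2.22, 2.22, 2.79, 3.14, 3.14, 3.14].

### API

Orientations are given as [roll, pitch, yaw] about the fixed x, y, z axes, in that order (R = Rz(yaw) Ry(pitch) Rx(roll)).
In Python, from workcell import env gives the robot as it stands.
- The arm moves only by the tool arm_command, never from a script. Its argument "increments" is a list that holds one entry, the list of rows, each a list of 7 numbers: the turn, a rotation vector about the tool's x, y, z in rad, then the shift along the tool's x, y, z in cm, then the closure, from 0 (fully open) to 1 (shut). In form: [[[ax, ay, az, tx, ty, tz, hand], ...]]. A call has 1 to 20 rows; each row is the pose to reach, as a shift and turn from the pose commanded when the call began, along the tool's axes at that moment; what a row does not reach only later rows make up. A row lasts 1/8 s, in which the tool goes at most 62.5 mm and 10.7 degrees, less where a joint would pass 70% of its speed; a pose out of reach is approached as far as the arm can. A call with a gripper value outside its range is refused whole. The fingers move at their own pace and stop on an object; "newtons" is the grip in N (left out, the last holds). Time passes only in rows, so rows that repeat a pose let the fingers close. It gives the time, the measured TCP pose, the force, the opening and the grip force at its end, in the units of the state.
- env.read_state(): the state, without advancing time (a new reading comes with each control period).
- env.snapshot(name): name is "scene" or "top"; returns the picture (420x560x3 uint8, red, green, blue); there is no depth.
- env.get_calibration(name): a dict with "mtx" (3x3 intrinsics, pixels), "R" (3x3) and "t" (3): a world point X has camera coordinates R X + t. Camera axes: x right, y down, z forward; pixel columns grow to the right and rows downward; lengths in m; the calibration is good to about 2 mm. A picture is of the moment at which its call begins. get_calibration takes no time and is no camera call.
- env.finish_job(): hands the job in; it is judged then, once.
The state is a dict: "time_s": time; "joints": joint angles; "dq": joint speeds; "effort": joint torques, N m; "tool_pos": TCP position; "tcp_rot": TCP orientation; "force": force on the tool from outside, world axes, zero at the start; "torque": the same for the moment, N m; "width": opening from 0.0 (shut) to 1.0 (fully open); "finger_force": force on a finger pad.
Only numpy, scipy, OpenCV 4.12 (cv2) and the standard library are available. Lean on these libraries where they do the work, as an engineer would, in place of code of your own. Each camera call takes 0.05 s, during which the arm holds its last target. There are 200 camera calls.

## Working session

There is one attempt and no reset: what is moved stays moved. The work goes in short steps, Python scripts to look and compute and a tool call to move; the robot and the scene stay as the last step left them, time stands still between calls to the robot, and variables do not carry over. Pictures are saved under pics/ and viewed, at most 10 in all, crops included, and the job is handed in when it is done.

Besides the shell and the picture viewer there is one more tool, called after ">>>" as a command line: name --argument value ..., lists and objects as JSON in quotes. arm_command: Moves the arm, as the interface text tells. Its arguments: {"type":"object","properties":{"increments":{"type":"array","items":{"type":"array","items":{"type":"array","items":{"type":"number"}}}},"newtons":{"type":"number"}},"required":["increments"]}

```bash
mkdir -p pics; python3 - <<'E'
from workcell import env
import cv2
for n in("scene","top"):
    im=env.snapshot(n); cv2.imwrite(f"pics/{n}0.png",cv2.resize(im[:,:,::-1],(784,588),interpolation=cv2.INTER_CUBIC)); cv2.imwrite(f"{n}0_raw.png",im[:,:,::-1])
    c=env.get_calibration(n);print(n,c)
s=env.read_state();print(s)
E
```

```text
scene {'mtx': array([[452.94882322,   0.        , 288.76915458],
       [  0.        , 452.94882322, 215.70725883],
       [  0.        ,   0.        ,   1.        ]]), 'R': array([[-0.12484572,  0.99214883,  0.00736536],
       [ 0.7943848 ,  0.10440248, -0.59837523],
       [-0.59444624, -0.06885365, -0.80118215]]), 't': array([-0.01823711, -0.36505769,  1.45142692])}
top {'mtx': array([[509.70321018,   0.        , 273.19592396],
       [  0.        , 509.70321018, 208.3781149 ],
       [  0.        ,   0.        ,   1.        ]]), 'R': array([[-0.02801944, -0.99956536,  0.00916491],
       [-0.99622248,  0.02716951, -0.08247786],
       [ 0.082193  , -0.01144127, -0.99655076]]), 't': array([0.08712216, 0.51330681, 1.44646813])}
{'time_s': 0.1, 'joints': array([-1.24461689e+00,  4.91489719e-01,  1.55940619e+00,  1.79686984e-06,
        1.09166993e+00, -1.05600696e-01]), 'dq': array([-0.00214857, -0.00153833, -0.00246717, -0.00072949,  0.00134032,
       -0.00013913]), 'effort': array([ 1.62659802e-03, -6.19446445e+01, -2.62025732e+01, -1.38331320e-04,
        2.86344366e-03,  3.93412040e-05]), 'tool_pos': array([ 0.26151148, -0.5674394 ,  0.23078602]), 'tcp_rot': array([-3.14062505e+00, -1.04163604e-04,  4.31779250e-01]), 'force': array([ 0.22584214, -0.65915822,  0.07663542]), 'torque': array([-0.01612431,  0.03996086,  0.01538715]), 'finger_force': 0.0, 'width': 0.9984604039348013}
```

View pics/scene0.png

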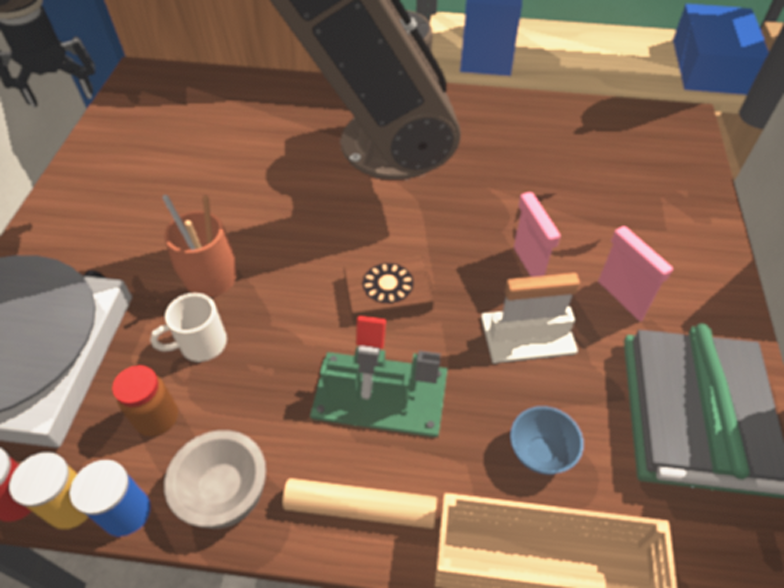

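View pics/top0.png

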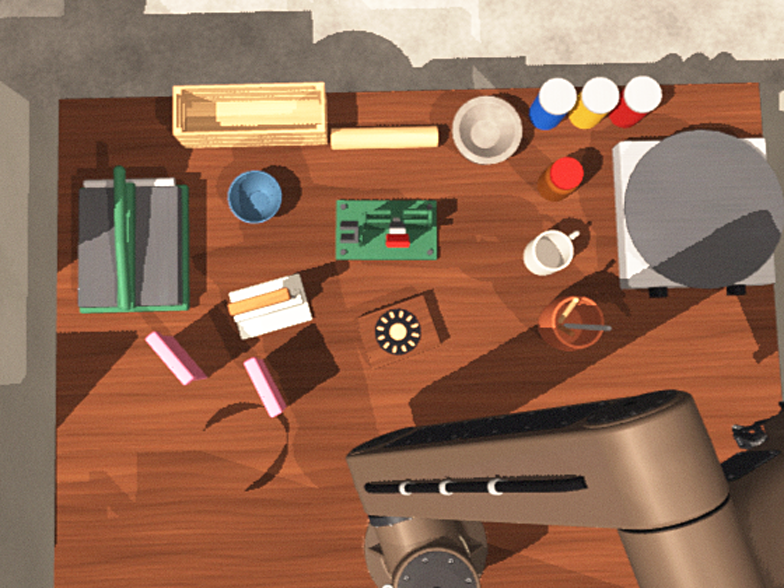

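Top view (784-wide picture): the scraper has the wooden handle at (260,302), standing on the white stand. The look-alikes are the two pink ones at (173,358) and (265,387). The pin's red tab is at (398,238); the red jar cap (566,172) and red pot lid (642,88) could be mistaken for it. The bore block is at about (398,225), and the notch is the steel block at (350,232). I choose the wooden handle and the red tab on the green holder, and check both in a close crop.

```bash
cat > h.py <<'E'
import numpy as np, cv2
from workcell import env
C={n:env.get_calibration(n) for n in("scene","top")}
def ray(n,uv):
    c=C[n]; d=c["R"].T@np.linalg.inv(c["mtx"])@np.array([uv[0],uv[1],1.]); return -c["R"].T@c["t"],d
def onz(n,uv,z):
    o,d=ray(n,uv); return o+d*(z-o[2])/d[2]
def proj(n,X):
    c=C[n]; p=c["mtx"]@(c["R"]@np.asarray(X,float)+c["t"]); return p[:2]/p[2]
def tri(a,b):
    (o,d),(p,e)=ray("top",a),ray("scene",b)
    s=np.linalg.lstsq(np.stack([d,-e],1),p-o,rcond=None)[0]; A=o+d*s[0];B=p+e*s[1]
    return (A+B)/2,np.linalg.norm(A-B)
def mask(im,lo,hi,box):
    h=cv2.cvtColor(im,cv2.COLOR_BGR2HSV); m=cv2.inRange(h,lo,hi); k=np.zeros_like(m); x0,y0,x1,y1=box; k[y0:y1,x0:x1]=m[y0:y1,x0:x1]
    n,l,s,_=cv2.connectedComponentsWithStats(k); return (l==1+np.argmax(s[1:,4])).astype(np.uint8)
def rect(m):
    p=max(cv2.findContours(m,0,2)[0],key=cv2.contourArea); r=cv2.minAreaRect(p); return r,cv2.boxPoints(r),int(m.sum())
E
python3 - <<'E'
from h import *
T=cv2.imread("top0_raw.png");S=cv2.imread("scene0_raw.png")
for nm,im,n,lo,hi,b,z in [("handle",T,"top",(8,120,120),(22,255,255),(158,200,215,230),.155),("green",T,"top",(50,60,30),(90,255,255),(230,135,325,195),.012),
  ("tab",T,"top",(0,170,120),(6,255,255),(265,150,300,185),.1437),("tabS",S,"scene",(0,170,120),(6,255,255),(245,215,285,255),.1437),("handleS",S,"scene",(8,120,120),(22,255,255),(355,190,420,218),.155),("greenS",S,"scene",(50,60,30),(90,255,255),(215,245,325,315),.012),
  ("white",T,"top",(0,0,140),(180,70,255),(158,190,228,245),.010)]:
    r,bx,a=rect(mask(im,lo,hi,b)); w=np.array([onz(n,q,z)[:2] for q in bx]); e0,e1=w[1]-w[0],w[2]-w[1]
    print(nm,a,np.round(r[0],1),np.round(bx,1).tolist(),"ctr",w.mean(0).round(4),"len",np.linalg.norm(e0).round(4),np.linalg.norm(e1).round(4),"ang",np.degrees([np.arctan2(e0[1],e0[0]),np.arctan2(e1[1],e1[0])]).round(1))
def crop(im,x0,y0,w,h): return cv2.resize(im[y0:y0+h,x0:x0+w],(400,300),interpolation=cv2.INTER_CUBIC)
cv2.imwrite("pics/c0.png",np.vstack([np.hstack([crop(T,230,130,96,72),crop(S,210,220,120,90)]),np.hstack([crop(T,150,185,96,72),crop(S,330,180,96,72)])]))
E
```

```text
handle 623 [182.  212.5] [[158.0, 200.0], [206.0, 200.0], [206.0, 225.0], [158.0, 225.0]] ctr [0.5002 0.3125] len 0.1253 0.0654 ang [-91.6 179. ]
green 2536 [275.5 164. ] [[240.0, 143.0], [311.0, 143.0], [311.0, 185.0], [240.0, 185.0]] ctr [0.6461 0.0624] len 0.2078 0.1239 ang [-91.5 178. ]
tab 148 [284.  171.5] [[276.0, 167.0], [292.0, 167.0], [292.0, 176.0], [276.0, 176.0]] ctr [0.6027 0.0429] len 0.0425 0.0241 ang [-91.5 178.2]
tabS 390 [264.1 236. ] [[252.89999389648438, 244.89999389648438], [255.3000030517578, 224.6999969482422], [275.29998779296875, 227.0], [273.0, 247.1999969482422]] ctr [0.6163 0.0418] len 0.0523 0.0441 ang [-175.8   89.3]
handleS 932 [390.7 200.2] [[361.1000061035156, 192.3000030517578], [418.79998779296875, 187.89999389648438], [420.3999938964844, 208.1999969482422], [362.70001220703125, 212.60000610351562]] ctr [0.4916 0.3094] len 0.1342 0.0592 ang [103.2   0.7]
greenS 1636 [290.9 280.6] [[261.79998779296875, 303.29998779296875], [269.6000061035156, 250.5], [320.0, 258.0], [312.1000061035156, 310.79998779296875]] ctr [0.6419 0.104 ] len 0.1407 0.1233 ang [-178.5   87.6]
white 1406 [192.2 218.5] [[161.89999389648438, 209.0], [213.0, 194.39999389648438], [222.60000610351562, 228.0], [171.5, 242.60000610351562]] ctr [0.4936 0.3075] len 0.1534 0.1015 ang [ -75.5 -165.2]
```

View pics/c0.png

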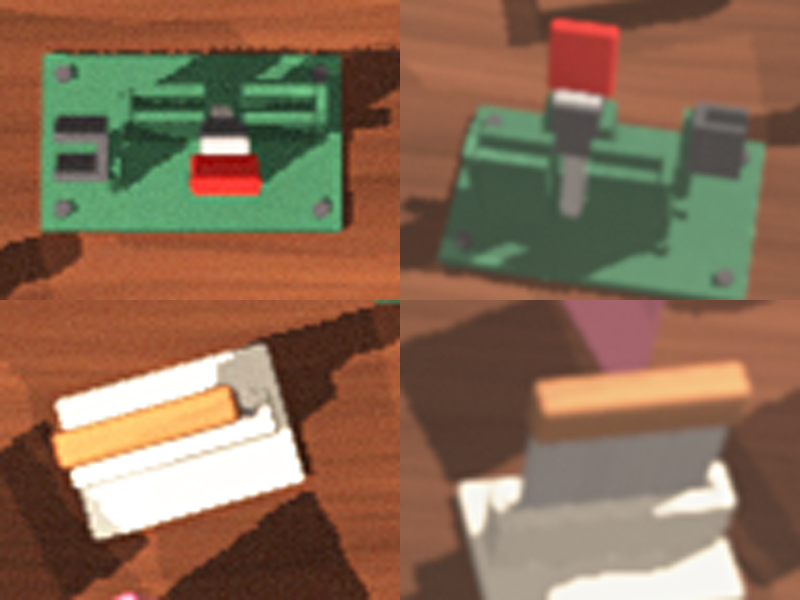

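The crop confirms both choices: the red tab sits in the centre bore, the empty notch is on the +y side, and the scraper with the wooden handle is in the white stand. Next I refine the edges to subpixel.

```bash
python3 - <<'E'
from h import *
T=cv2.imread("top0_raw.png").astype(float);S=cv2.imread("scene0_raw.png")
print("cam",[(-C[n]["R"].T@C[n]["t"]).round(3) for n in C])
G=T[:,:,1]-T[:,:,2]   # green minus red
def cross(v,i0,lvl): # subpixel crossing between i0.. 
    for i in range(len(v)-1):
        if (v[i]-lvl)*(v[i+1]-lvl)<=0 and v[i]!=v[i+1]: return i0+i+(lvl-v[i])/(v[i+1]-v[i])
def edge(vert,rng,lo,hi):
    P=[]
    for k in rng:
        v=G[lo:hi,k] if vert else G[k,lo:hi]; c=cross(v,lo,10.)
        if c is not None: P.append((k,c) if vert else (c,k))
    P=np.array(P,np.float32); vx,vy,x,y=cv2.fitLine(P,cv2.DIST_HUBER,0,.01,.01).ravel(); return np.array([vx,vy]),np.array([x,y])
def inter(a,b): t=np.linalg.solve(np.stack([a[0],-b[0]],1),b[1]-a[1]); return a[1]+t[0]*a[0]
top=edge(1,range(244,308),138,148);bot=edge(1,range(244,308),180,192);L=edge(0,range(147,182),234,246);R=edge(0,range(147,182),306,318)
cs=[inter(a,b) for a,b in((top,L),(top,R),(bot,R),(bot,L))]
for z in(.008,.012):
    w=np.array([onz("top",c,z)[:2] for c in cs]);print("plate",z,w.round(4).tolist(),"ctr",w.mean(0).round(4))
    for i in range(4): e=w[(i+1)%4]-w[i];print(np.linalg.norm(e).round(4),np.degrees(np.arctan2(e[1],e[0])).round(2))
# handle
u=cv2.resize(T.astype(np.uint8)[185:257,150:246],None,fx=4,fy=4,interpolation=cv2.INTER_CUBIC);h=cv2.cvtColor(u,cv2.COLOR_BGR2HSV)
m=cv2.inRange(h,(8,95,190),(24,255,255)); m[:, :]=m; 
n,l,s,c=cv2.connectedComponentsWithStats(m); 
for i in range(1,n):
    if s[i,4]>400:
        r,bx,a=rect((l==i).astype(np.uint8)); bx=(bx+.5)/4-.5+[150,185]; w=np.array([onz("top",q,.155)[:2] for q in bx]); e0,e1=w[1]-w[0],w[2]-w[1]
        print("handle",a,bx.round(1).tolist(),w.mean(0).round(4),np.linalg.norm(e0),np.linalg.norm(e1),np.degrees([np.arctan2(e0[1],e0[0]),np.arctan2(e1[1],e1[0])]))
def cp(x,y): return (230+(x+.5)*.24-.5,130+(y+.5)*.24-.5)
for nm,p,z in [("tab top",(227,186),.1437),("slotL",(133,103),.09),("slotR",(322,103),.09),("notch inner",(84,163),.0978)]: print(nm,onz("top",cp(*p),z).round(4))
E
```

```text
cam [array([1.151, 0.156, 0.945]), array([0.395, 0.09 , 1.483])]
plate 0.008 [[0.7133, 0.1648], [0.7067, -0.0437], [0.5812, -0.0422], [0.5872, 0.1693]] ctr [0.6471 0.0621]
0.2086 -91.81
0.1255 179.33
0.2117 88.37
0.1262 -2.04
plate 0.012 [[0.7124, 0.1646], [0.7058, -0.0433], [0.5807, -0.0419], [0.5867, 0.1691]] ctr [0.6464 0.0621]
0.2081 -91.81
0.1252 179.33
0.2111 88.37
0.1258 -2.04
handle 6490 [[161.1, 213.7], [204.2, 203.7], [207.0, 215.9], [163.8, 225.8]] [0.4941 0.3072] 0.11520954351506484 0.03260411770287759 [ -78.46504317 -168.07060558]
tab top [0.5953 0.0429 0.1437]
slotL [0.6606 0.1017 0.09  ]
slotR [ 0.6573 -0.0238  0.09  ]
notch inner [0.62   0.1349 0.0978]
```

```bash
cat >> h.py <<'E'
from scipy.spatial.transform import Rotation as Ro
H=np.array([.6594,.0405,0]); yaw=np.radians(-1.7); HR=Ro.from_euler("z",yaw)
tilt=Ro.from_euler("y",-30,degrees=True)        # bore axes in holder
BR=HR*tilt; BO=H+HR.apply([-.038,0,.0978])
def tool_on(F):  # tool x=+y, y=+x, z=-z of frame F
    return F*Ro.from_matrix(np.array([[0,1,0],[1,0,0],[0,0,-1.]]))
def cur():
    s=env.read_state(); return np.array(s["tool_pos"]),Ro.from_euler("xyz",s["tcp_rot"])
def plan(nm,p,R,base=None):
    p0,R0=base or cur(); print(nm,np.round((R0.inv()*R).as_rotvec(),3).tolist(),np.round(100*R0.inv().apply(np.asarray(p)-p0),2).tolist())
E
python3 - <<'E'
from h import *
T=cv2.imread("top0_raw.png").astype(float)
A=T[:,:,2]-T[:,:,0] # red-blue: orange high, white low
P=[]
Q=[]
for k in range(166,202):
    r0=213.7-(k-161.1)*10/43.1
    v=A[int(r0)-5:int(r0)+5,k]; lvl=70
    i=[j for j in range(9) if v[j]<lvl<=v[j+1]]
    if i: P.append((k,int(r0)-5+i[0]+(lvl-v[i[0]])/(v[i[0]+1]-v[i[0]])))
f=np.polyfit(*np.array(P).T,1); print("edge fit",f,np.std(np.polyval(f,np.array(P)[:,0])-np.array(P)[:,1]),len(P))
a,b=[onz("top",(u,np.polyval(f,u)),.155) for u in(165,200)]; d=a-b; an=np.arctan2(d[1],d[0]); print("yaw",np.degrees(an)-90)
# ends
m=A>80
ends=[]
dirp=np.array([1,f[0]])/np.hypot(1,f[0]); nrm=np.array([-dirp[1],dirp[0]])
M=cv2.GaussianBlur(A.astype(np.float32),(0,0),.5)
o=np.array([182,np.polyval(f,182)])+nrm*4
prof=[(t,cv2.getRectSubPix(M,(1,1),tuple(map(float,o+dirp*t)))[0,0]) for t in np.arange(-30,30,.25)]
ins=[t for t,v in prof if v>70]; 
for t in (min(x for x in ins if x>-28),max(x for x in ins if x<28)): ends.append(onz("top",o+dirp*t,.155)); print(t,ends[-1].round(4))
R=tool_on(BR); bz=BR.apply([0,0,1]); pre=BO+bz*.113; g=BO+bz*.013
p0,R0=cur()
plan("up",p0+[0,0,.12],R0); plan("mid",pre+[0,0,.12],R); print("pre",pre,"BO",BO,"R",R.as_euler("xyz"))
E
```

```text
edge fit [ -0.29050573 263.86462008] 0.09406360854794006 36
yaw 14.767842857478854
-22.25 [0.4793 0.3655 0.155 ]
23.75 [0.5097 0.25   0.155 ]
up [0.0, 0.0, 0.0] [0.0, -0.01, -12.0]
mid [-0.469, 0.29, -1.083] [53.12, -42.78, -8.44]
pre [0.56494159 0.04330346 0.19566087] BO [0.62141673 0.04162732 0.0978    ] R [2.61799388 0.         1.54112573]
```

>>> arm_command --increments '[[[0,0,0,0,0,-6,0],[0,0,0,0,0,-12,0],[-0.469,0.29,-1.083,53.12,-42.78,-8.44,0],[-0.469,0.29,-1.083,53.12,-42.78,-8.44,0],[-0.469,0.29,-1.083,53.12,-42.78,-8.44,0],[-0.469,0.29,-1.083,53.12,-42.78,-8.44,0],[-0.469,0.29,-1.083,53.12,-42.78,-8.44,0],[-0.469,0.29,-1.083,53.12,-42.78,-8.44,0],[-0.469,0.29,-1.083,53.12,-42.78,-8.44,0],[-0.469,0.29,-1.083,53.12,-42.78,-8.44,0],[-0.469,0.29,-1.083,53.12,-42.78,-8.44,0],[-0.469,0.29,-1.083,53.12,-42.78,-8.44,0],[-0.469,0.29,-1.083,53.12,-42.78,-8.44,0],[-0.469,0.29,-1.083,53.12,-42.78,-8.44,0],[-0.469,0.29,-1.083,53.12,-42.78,-8.44,0],[-0.469,0.29,-1.083,53.12,-42.78,-8.44,0]]]'

```text
time_s: 2.1
tool_pos: [0.5646, 0.042, 0.3158]
tcp_rot: [2.618, 0.001, 1.54]
force: [-0.1, -0.3, -0.1]
width: 0.998
finger_force: 0.0
```

```bash
python3 - <<'E'
from h import *
R=tool_on(BR); bz=BR.apply([0,0,1])
s=env.read_state();print(s["time_s"],s["tool_pos"],s["tcp_rot"],s["joints"].round(2))
for d in(.113,.013): plan(d,BO+bz*d,R)
E
```

```text
2.1 [0.56464192 0.04198816 0.31576851] [2.61751212e+00 7.12723709e-04 1.53966557e+00] [-0.05  0.17  1.92  0.01  0.54 -0.02]
0.113 [0.0, 0.001, -0.001] [0.14, -5.99, 10.41]
0.013 [0.0, 0.001, -0.001] [0.15, -5.99, 20.41]
```

>>> arm_command --increments '[[[0,0,0,0.15,-6,6,0],[0,0,0,0.15,-6,10.4,0],[0,0,0,0.15,-6,14.4,0],[0,0,0,0.15,-6,18.4,0],[0,0,0,0.15,-6,20.4,0],[0,0,0,0.15,-6,20.4,0]]]'

```text
time_s: 2.85
tool_pos: [0.6178, 0.0423, 0.1128]
tcp_rot: [2.625, 0.0, 1.54]
force: [-0.2, -0.2, 0.4]
width: 1.0
finger_force: 0.0
```

```bash
python3 - <<'E'
from h import *
T=env.snapshot("top")[:,:,::-1];S=env.snapshot("scene")[:,:,::-1]
def crop(im,x0,y0,w,h): return cv2.resize(im[y0:y0+h,x0:x0+w],(400,300),interpolation=cv2.INTER_CUBIC)
cv2.imwrite("pics/c1.png",np.hstack([crop(T,220,120,120,90),crop(S,190,180,120,90)]))
E
```

```text
(no output)
```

View pics/c1.png

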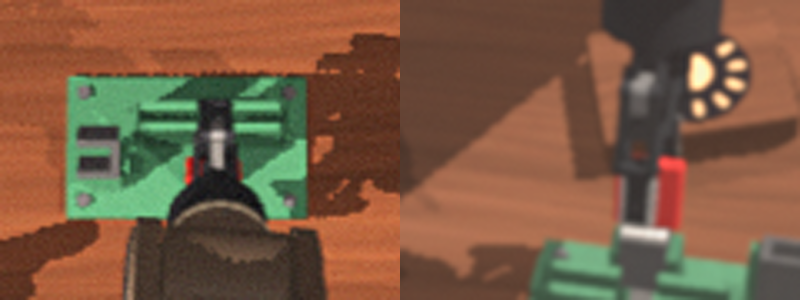

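>>> arm_command --increments '[[[0,0,0,0,0,0,0],[0,0,0,0,0,0,0]]]'

```text
time_s: 3.2
tool_pos: [0.6173, 0.0433, 0.1139]
tcp_rot: [2.623, 0.0, 1.541]
force: [0.3, 0.3, -0.5]
width: 0.998
finger_force: 0.0
```

```bash
python3 - <<'E'
from h import *
p,R=cur(); print(p,BR.inv().apply(p-BO)); plan("g",BO+BR.apply([0,0,.013]),tool_on(BR))
E
```

```text
[0.61726266 0.04330155 0.11390963] [0.00441586 0.00155026 0.0160523 ]
g [-0.005, 0.0, 0.001] [-0.15, -0.44, 0.31]
```

>>> arm_command --increments '[[[-0.005,0,0,-0.15,-0.44,0.3,0],[-0.005,0,0,-0.15,-0.44,0.3,0],[-0.005,0,0,-0.15,-0.44,0.3,0]]]'

```text
time_s: 3.58
tool_pos: [0.6171, 0.0419, 0.1117]
tcp_rot: [2.626, 0.0, 1.542]
force: [1.1, 0.1, 0.7]
width: 1.001
finger_force: 0.0
```

```bash
python3 - <<'E'
from h import *
p,R=cur(); print(p,BR.inv().apply(p-BO)); plan("g",BO+BR.apply([0,0,.013]),tool_on(BR)); s=env.read_state(); print(s["joints"],s["dq"],s["force"])
E
```

```text
[0.61708309 0.04186594 0.11174646] [0.00321571 0.00010996 0.01424739]
g [-0.008, -0.0, 0.0] [-0.01, -0.32, 0.13]
[-0.04147029  0.53616996  2.02511198  0.09097244  0.06531619 -0.10144567] [-8.85317318e-04  8.25450199e-04 -2.64915560e-04 -7.35300401e-04
  7.04538177e-05  2.32390966e-03] [1.09420415 0.12248672 0.74697016]
```

Joint 5 has reached its lower limit (0.06). I'll back out and re-approach with the fingers leaned 22° sideways, still pinching across the tab's x.

```bash
cat >> h.py <<'E'
def lean(F,a): return tool_on(F)*Ro.from_euler("y",a,degrees=True)
LR=lean(BR,22)
if LR.apply([0,0,1])@BR.apply([0,1,0])<0: LR=lean(BR,-22)
def gtcp(pin_o): return pin_o+BR.apply([0,0,.034])+LR.apply([0,0,.019])
E
python3 - <<'E'
from h import *
p,R=cur(); g=gtcp(BO); print(BR.inv().apply(g-BO))
plan("back",p-R.apply([0,0,.10]),R)
plan("pre",g-LR.apply([0,0,.11]),LR)
plan("pre->g",g,LR,(g-LR.apply([0,0,.11]),LR)); print(g,LR.as_euler("xyz"))
E
```

```text
[-5.46437895e-17  7.11752527e-03  1.63835068e-02]
back [0.0, 0.0, 0.0] [-0.0, 0.0, -10.0]
pre [-0.008, 0.384, -0.001] [-3.42, -0.41, -10.41]
pre->g [0.0, 0.0, 0.0] [-0.0, 0.0, 11.0]
[0.61343973 0.04898473 0.11198853] [ 2.58465451 -0.33039726  1.74045622]
```

>>> arm_command --increments '[[[0,0,0,0,-0.2,-5,0],[0,0,0,0,-0.4,-10,0],[-0.008,0.384,0,-3.4,-0.4,-12,0],[-0.008,0.384,0,-3.4,-0.4,-12,0],[-0.008,0.384,0,-3.4,-0.4,-12,0],[-0.008,0.384,0,-3.4,-0.4,-10.4,0],[-0.008,0.384,0,-3.4,-0.4,-10.4,0],[-0.008,0.384,0,-3.4,-0.4,-10.4,0]]]'

```text
time_s: 4.58
tool_pos: [0.5614, 0.0085, 0.1997]
tcp_rot: [2.586, -0.331, 1.737]
force: [-0.2, -0.1, 0.1]
width: 1.002
finger_force: 0.0
```

```bash
python3 - <<'E'
from h import *
plan("to g",gtcp(BO),LR); s=env.read_state(); print(s["joints"].round(3),s["time_s"])
E
```

```text
to g [-0.001, 0.001, -0.003] [0.1, 0.02, 10.98]
[-0.335  0.364  2.07   1.069  0.601 -1.285] 4.575
```

>>> arm_command --increments '[[[0,0,0,0,0,4,0],[0,0,0,0,0,8,0],[0,0,0,0,0,11,0],[0,0,0,0,0,11,0],[0,0,0,0,0,11,0]]]'

```text
time_s: 5.2
tool_pos: [0.6132, 0.0494, 0.1127]
tcp_rot: [2.585, -0.331, 1.74]
force: [0.3, 0.4, -0.5]
width: 0.997
finger_force: 0.0
```

```bash
python3 - <<'E'
from h import *
for i in range(3):
    plan("to g",gtcp(BO),LR); env.snapshot("top")
s=env.read_state(); print(s["joints"].round(3),s["time_s"])
E
```

```text
to g [-0.0, 0.0, -0.001] [-0.07, -0.02, 0.05]
to g [0.001, 0.0, -0.001] [-0.05, -0.04, 0.09]
to g [0.001, 0.0, -0.001] [-0.03, -0.06, 0.1]
[-0.221  0.565  2.034  1.388  0.482 -1.549] 5.35
```

Position is good, so I close gently.

>>> arm_command --increments '[[[0,0,0,0,0,0,0.5],[0,0,0,0,0,0,0.7],[0,0,0,0,0,0,0.8],[0,0,0,0,0,0,1],[0,0,0,0,0,0,1],[0,0,0,0,0,0,1]]]' --newtons 40

```text
time_s: 6.1
tool_pos: [0.6136, 0.0491, 0.112]
tcp_rot: [2.585, -0.331, 1.739]
force: [-2.4, -2.2, 2.8]
width: 0.135
finger_force: 39.5
```

>>> arm_command --increments '[[[0,0,0,0,0,0,1],[0,0,0,0.19,0,-0.46,1],[0,0,0,0.37,0,-0.93,1],[0,0,0,0.56,0,-1.39,1],[0,0,0,0.75,0,-1.85,1]]]' --newtons 70

```text
time_s: 6.72
tool_pos: [0.6034, 0.0495, 0.1296]
tcp_rot: [2.585, -0.331, 1.74]
force: [0.3, 0.3, -2.1]
width: 0.13
finger_force: 68.1
```

>>> arm_command --increments '[[[0,0,0,0.37,0,-0.93,1],[0,0,0,0.75,0,-1.85,1],[0,0,0,1.12,0,-2.78,1],[0,0,0,1.5,0,-3.71,1],[0,0,0,1.87,0,-4.64,1],[0,0,0,2.25,0,-5.56,1],[0,0,0,2.62,0,-6.49,1],[0,0,0,3.0,0,-7.42,1],[0,0,0,3.0,0,-7.42,1]]]'

```text
time_s: 7.85
tool_pos: [0.5636, 0.0507, 0.1994]
tcp_rot: [2.584, -0.331, 1.74]
force: [-0.3, -0.2, -1.8]
width: 0.131
finger_force: 68.2
```

```bash
python3 - <<'E'
from h import *
g=gtcp(BO); p,R=cur(); print(BR.inv().apply(p-g)); 
NO=H+HR.apply([-.038,.096,.0978]); 
plan("to above notch",gtcp(NO)+BR.apply([0,0,.1]),LR); s=env.read_state(); print(s["joints"].round(3),s["force"])
T=env.snapshot("top")[:,:,::-1];S=env.snapshot("scene")[:,:,::-1]
def crop(im,x0,y0,w,h): return cv2.resize(im[y0:y0+h,x0:x0+w],(400,300),interpolation=cv2.INTER_CUBIC)
cv2.imwrite("pics/c2.png",np.hstack([crop(T,220,120,120,90),crop(S,210,210,120,90)]))
E
```

```text
[0.00048282 0.00018657 0.10063379]
to above notch [0.001, 0.0, -0.001] [8.86, -0.06, 3.65]
[-0.242  0.36   2.08   1.108  0.545 -1.249] [-0.32714488 -0.16770467 -1.7792877 ]
```

View pics/c2.png

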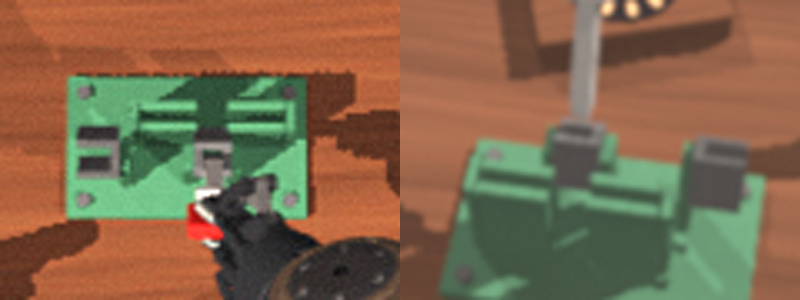

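>>> arm_command --increments '[[[0,0,0,3,0,1.22,1],[0,0,0,6,-0.03,2.45,1],[0,0,0,8.86,-0.06,3.65,1],[0,0,0,8.86,-0.06,3.65,1],[0,0,0,8.86,-0.06,3.65,1]]]'

```text
time_s: 8.57
tool_pos: [0.5664, 0.1463, 0.1975]
tcp_rot: [2.585, -0.331, 1.74]
force: [0.1, 1.1, -1.4]
width: 0.128
finger_force: 68.2
```

```bash
python3 - <<'E'
from h import *
NO=H+HR.apply([-.038,.096,.0978]); p,R=cur(); print(BR.inv().apply(p-gtcp(NO)))
plan("down 85mm",gtcp(NO)+BR.apply([0,0,.015]),LR); s=env.read_state(); print(s["joints"].round(3),s["force"])
T=env.snapshot("top")[:,:,::-1];S=env.snapshot("scene")[:,:,::-1]
def crop(im,x0,y0,w,h): return cv2.resize(im[y0:y0+h,x0:x0+w],(400,300),interpolation=cv2.INTER_CUBIC)
cv2.imwrite("pics/c3.png",np.hstack([crop(T,220,130,80,60),crop(S,260,220,80,60)]))
E
```

```text
[-4.88660653e-04 -9.85560637e-05  9.89860808e-02]
down 85mm [-0.001, -0.0, -0.001] [-3.14, 0.06, 7.79]
[-0.026  0.368  2.071  1.157  0.42  -1.118] [ 0.06863025  1.06316285 -1.36246802]
```

View pics/c3.png

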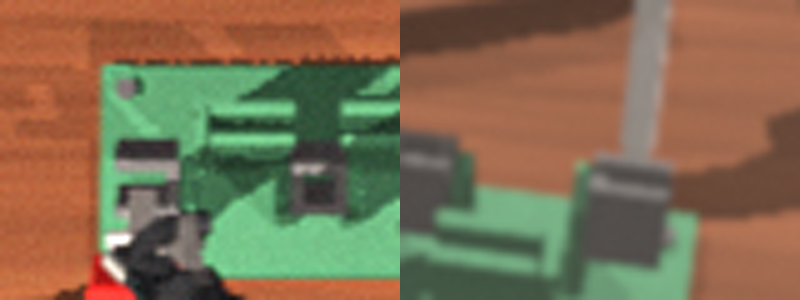

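>>> arm_command --increments '[[[0,0,0,-0.37,0.02,0.93,1],[0,0,0,-0.75,0.03,1.85,1],[0,0,0,-1.12,0.05,2.78,1],[0,0,0,-1.12,0.05,2.78,1]]]'

```text
time_s: 9.18
tool_pos: [0.5819, 0.1452, 0.1715]
tcp_rot: [2.586, -0.331, 1.738]
force: [-0.7, 0.1, -1.2]
width: 0.131
finger_force: 68.2
```

>>> arm_command --increments '[[[0,0,0,-0.37,0,0.93,1],[0,0,0,-0.75,0,1.85,1],[0,0,0,-1.12,0,2.78,1],[0,0,0,-1.5,0,3.71,1],[0,0,0,-1.87,0,4.64,1],[0,0,0,-2.25,0,5.56,1],[0,0,0,-2.4,0,5.93,1],[0,0,0,-2.4,0,5.93,1]]]'

```text
time_s: 10.18
tool_pos: [0.6137, 0.1449, 0.1166]
tcp_rot: [2.585, -0.331, 1.739]
force: [0.1, 0.2, -1.4]
width: 0.131
finger_force: 68.2
```

```bash
python3 - <<'E'
from h import *
NO=H+HR.apply([-.038,.096,.0978]); p,R=cur(); print(BR.inv().apply(p-gtcp(NO)))
s=env.read_state(); print(s["joints"].round(3),s["force"])
E
```

```text
[ 7.49778409e-05 -7.20958015e-05  5.23765896e-03]
[-0.026  0.56   2.028  1.499  0.383 -1.489] [ 0.10858178  0.17989003 -1.36937464]
```

>>> arm_command --increments '[[[0,0,0,-0.08,0,0.19,1],[0,0,0,-0.15,0,0.37,1],[0,0,0,-0.17,0,0.42,1],[0,0,0,-0.17,0,0.42,1]]]'

```text
time_s: 10.68
tool_pos: [0.616, 0.145, 0.1128]
tcp_rot: [2.585, -0.331, 1.739]
force: [-0.2, -0.1, -1.3]
width: 0.132
finger_force: 68.2
```

>>> arm_command --increments '[[[0,0,0,-0.04,0,0.09,1],[0,0,0,-0.08,0,0.19,1],[0,0,0,-0.08,0,0.19,1]]]'

```text
time_s: 11.05
tool_pos: [0.6164, 0.145, 0.1121]
tcp_rot: [2.584, -0.332, 1.74]
force: [-12.7, -3.9, 16.3]
width: 0.13
finger_force: 71.8
```

>>> arm_command --increments '[[[0,0,0,0.03,0,-0.08,1],[0,0,0,0.03,0,-0.08,0.8],[0,0,0,0.03,0,-0.08,0.5],[0,0,0,0.03,0,-0.08,0],[0,0,0,0.03,0,-0.08,0],[0,0,0,0.03,0,-0.08,0],[0,0,0,0,0,-4,0],[0,0,0,0,0,-8,0],[0,0,0,0,0,-12,0],[0,0,0,0,0,-16,0]]]'

```text
time_s: 12.3
tool_pos: [0.5403, 0.0867, 0.2404]
tcp_rot: [2.585, -0.331, 1.739]
force: [0.5, -0.1, 0.3]
width: 1.001
finger_force: 0.0
```

```bash
python3 - <<'E'
from h import *
T=env.snapshot("top")[:,:,::-1];S=env.snapshot("scene")[:,:,::-1]
def crop(im,x0,y0,w,h): return cv2.resize(im[y0:y0+h,x0:x0+w],(400,300),interpolation=cv2.INTER_CUBIC)
cv2.imwrite("pics/c4.png",np.hstack([crop(T,220,120,100,75),crop(S,230,200,100,75)]))
# scraper: far top edge of handle is robust
yaw_s=np.radians(14.77); SR=Ro.from_euler("z",yaw_s)
e=onz("top",(182.7,263.86462-.29050573*182.7),.155); c=e+SR.apply([-.012,0,0]); print("handle ctr approx",c)
# project back predicted corners into both views
for n in("top","scene"):
    print(n,[proj(n,c+SR.apply([sx*.012,sy*.058,0])).round(1).tolist() for sx in(1,-1) for sy in(1,-1)])
p,R=cur(); g=np.array([c[0],c[1],.010+.130-.019]); TR=tool_on(SR)
plan("above",g+[0,0,.15],TR); print(env.read_state()["joints"].round(2),p)
E
```

```text
handle ctr approx [0.49297478 0.30760307 0.155     ]
top [[161.2, 217.0], [204.1, 204.6], [163.7, 225.9], [206.6, 213.4]]
scene [[416.8, 202.1], [366.0, 207.3], [413.6, 193.8], [363.5, 198.9]]
above [0.57, -0.296, -0.178] [22.33, -3.29, 3.39]
[-0.17  0.26  2.09  0.99  0.55 -1.04] [0.54069711 0.08629676 0.24244671]
```

View pics/c4.png

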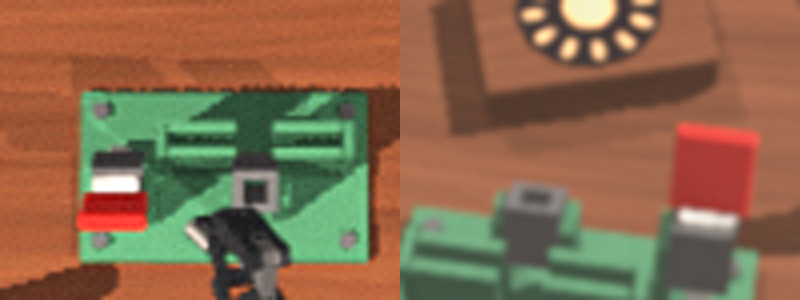

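The pin is parked: in the right half of the picture the white collar at (708,217) rests on the notch rim, and the slot is clear. Next is the scraper.

>>> arm_command --increments '[[[0.57,-0.296,-0.178,22.33,-3.29,3.39,0],[0.57,-0.296,-0.178,22.33,-3.29,3.39,0],[0.57,-0.296,-0.178,22.33,-3.29,3.39,0],[0.57,-0.296,-0.178,22.33,-3.29,3.39,0],[0.57,-0.296,-0.178,22.33,-3.29,3.39,0],[0.57,-0.296,-0.178,22.33,-3.29,3.39,0],[0.57,-0.296,-0.178,22.33,-3.29,3.39,0],[0.57,-0.296,-0.178,22.33,-3.29,3.39,0],[0.57,-0.296,-0.178,22.33,-3.29,3.39,0]]]'

```text
time_s: 13.52
tool_pos: [0.4935, 0.3073, 0.2685]
tcp_rot: [-3.138, -0.003, 1.828]
force: [0.4, -0.2, -0.1]
width: 1.0
finger_force: 0.0
```

```bash
python3 - <<'E'
from h import *
SR=Ro.from_euler("z",14.77,degrees=True)
plan("grasp",[.4932,.3076,.121],tool_on(SR)); s=env.read_state(); print(s["joints"].round(3),s["time_s"])
E
```

```text
grasp [-0.004, -0.003, -0.001] [-0.0, 0.03, 14.75]
[0.442 0.394 1.619 0.003 1.132 0.184] 13.525
```

>>> arm_command --increments '[[[0,0,0,0,0,5,0],[0,0,0,0,0,10,0],[0,0,0,0,0,14,0],[0,0,0,0,0,14.8,0],[0,0,0,0,0,14.8,0],[0,0,0,0,0,14.8,0.4],[0,0,0,0,0,14.8,0.6],[0,0,0,0,0,14.8,0.7],[0,0,0,0,0,14.8,1],[0,0,0,0,0,14.8,1],[0,0,0,0,0,14.8,1]]]' --newtons 40

```text
time_s: 14.9
tool_pos: [0.493, 0.3089, 0.121]
tcp_rot: [-3.139, -0.002, 1.83]
force: [-0.8, 0.2, 6.2]
width: 0.278
finger_force: 40.3
```

>>> arm_command --increments '[[[0,0,0,0,0,0,1],[0,0,0,0,0,0,1],[0,0,0,0,0,-0.7,1],[0,0,0,0,0,-1.4,1],[0,0,0,0,0,-2,1]]]' --newtons 90

```text
time_s: 15.52
tool_pos: [0.4927, 0.3086, 0.1408]
tcp_rot: [-3.138, -0.002, 1.83]
force: [-0.2, -0.1, -2.7]
width: 0.264
finger_force: 88.2
```

>>> arm_command --increments '[[[0,0,0,0,0,-3,1],[0,0,0,0,0,-7,1],[0,0,0,0,0,-11,1],[0,0,0,0,0,-14,1],[0,0,0,0,0,-14,1],[0,0,0,0,0,-14,1]]]'

```text
time_s: 16.27
tool_pos: [0.4928, 0.3082, 0.2792]
tcp_rot: [-3.136, -0.002, 1.83]
force: [1.0, 0.1, -2.2]
width: 0.271
finger_force: 89.1
```

```bash
python3 - <<'E'
from h import *
T=env.snapshot("top")[:,:,::-1];S=env.snapshot("scene")[:,:,::-1]
def crop(im,x0,y0,w,h): return cv2.resize(im[y0:y0+h,x0:x0+w],(400,300),interpolation=cv2.INTER_CUBIC)
cv2.imwrite("pics/c5.png",np.vstack([np.hstack([crop(T,240,135,80,60),crop(S,210,230,120,90)]),np.hstack([crop(T,150,185,96,72),crop(S,330,120,128,96)])]))
for y in (.0405+.062,.0405+.013,.0405-.013,.0405-.062):
  print([proj("top",H+HR.apply([dx,y-.0405,.09])).round(1).tolist() for dx in(.0055,-.0055)])
for n in("top","scene"): print(n,proj(n,H+[0,0,.09]),proj(n,BO))
g=T[:,:,1].astype(int); print(g[145:166,262:312:3])
s=env.read_state(); print(s["joints"].round(3),s["tool_pos"])
E
```

```text
[[261.3, 152.2], [261.3, 156.1]]
[[279.0, 152.2], [279.0, 156.1]]
[[288.4, 152.3], [288.4, 156.2]]
[[306.1, 152.3], [306.1, 156.2]]
top [283.67124094 154.20122754] [283.7561331  167.33622354]
scene [261.29676937 265.91495909] [264.42127176 249.38457529]
[[170  91  88  85  84  82  85  77  73  79  74 102 105 104 102  86 103]
 [167  76  77  80  86  79  78  80  77  80  75  81 100 102  78  79 102]
 [170  75  82  85  82  80  81  78  85  83  80  77  96 102  79  79 108]
 [144  85  83  80  79  79  84  82  78  74  73  75  82 101  71  75 104]
 [143  81  82  82  83  82  86  76  81  80  76  81  80 104  93  84 104]
 [103 101  96 104  96  99  82  83  81  95  95  98  92 109 105  97 106]
 [ 96 110 112 110 117 112  84  84  78 108 111 112 113 108 113 110 107]
 [104 105 113 106 106 112  79  80  79 114 111 109 111 111 101 108 106]
 [ 79  73  75  78  77  83  81  80  79  78  77  77  83  75  76 105 106]
 [ 72  61  58  62  65  70  81  82  78  59  60  61  61  58  57 114 101]
 [ 70  62  60  61  56  66  83  79  77  56  59  62  60  59  57 110 111]
 [ 79  77  81  79  82  76  80  87  76  74  67  68  69  66  68 110 107]
 [112 110 112 111 111 116  81  75  81 114 115 110 115 109 110 108 105]
 [103 112 111 112 107 106  62  64  51 110 115 110 114 108 107 111 111]
 [ 88  91  88  85  73  75  46  50  50  96  98  92  92  92  93 101 110]
 [ 81  74  76  63  58  70  42  49  51  74  83  82  83  85  74  86 110]
 [ 82  81  61  59  64  61  46  52  54  70  79  83  74  78  70  91 111]
 [ 78  59  63  65  63  53  62  68  56  70  77  83  83  82  68 108 115]
 [ 93  67  71  66  86  72  83  77  78  81  88  83  86  80  77 104 108]
 [105  71  82  79  96  85  76  85  79  93 105  92  99  92  94 122 106]
 [112  86  88  84  87  88  77  82  67  96 111 107 102  98 124 174 110]]
[0.444 0.386 1.603 0.003 1.159 0.184] [0.49287255 0.30825676 0.27884279]
```

View pics/c5.png

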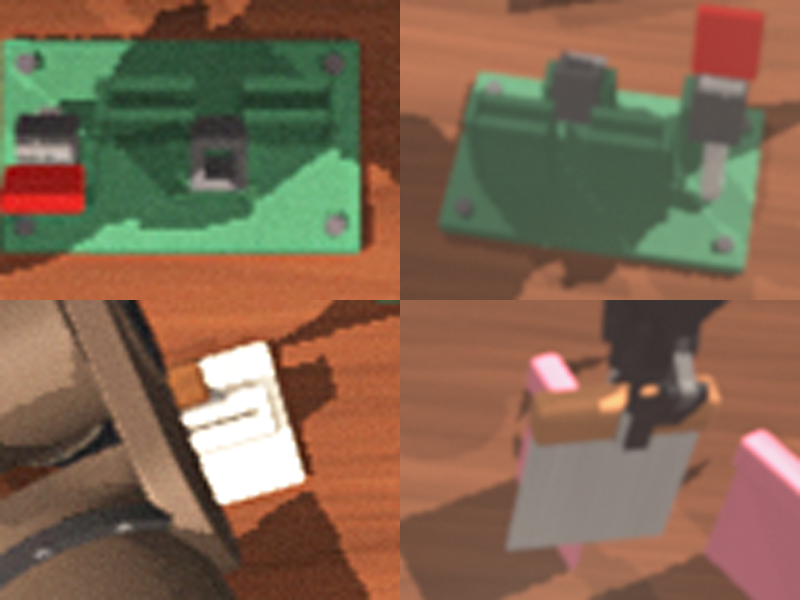

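```bash
python3 - <<'E'
from h import *
p,R=cur()
a,b=onz("scene",(364.2,200.0),.168),onz("scene",(415.8,195.2),.168); m=(a+b)/2
print(a,b,np.linalg.norm(a-b),"in tool",R.inv().apply(m-p)*1000, np.degrees(np.arctan2(*(b-a)[[1,0]]))-90)
Hn=np.array([.6589,.0402,0]); TR=tool_on(HR)
plan("above",[Hn[0],Hn[1],.279],TR)
E
```

```text
[0.50992031 0.2485781  0.168     ] [0.48118907 0.36201316 0.168     ] 0.11701707911558644 in tool [ -3.73316391   2.54104155 110.8227993 ] 14.213174815347827
above [-0.007, -0.001, 0.288] [-30.16, 9.19, -0.12]
```

>>> arm_command --increments '[[[-0.007,-0.001,0.03,-4,1.2,-0.5,1],[-0.007,-0.001,0.08,-9,2.7,-0.5,1],[-0.007,-0.001,0.13,-14,4.3,-0.5,1],[-0.007,-0.001,0.18,-19,5.8,-0.5,1],[-0.007,-0.001,0.23,-24,7.3,-0.5,1],[-0.007,-0.001,0.27,-28,8.6,-0.3,1],[-0.007,-0.001,0.288,-30.0,9.2,-0.1,1],[-0.007,-0.001,0.288,-30.0,9.2,-0.1,1],[-0.007,-0.001,0.288,-30.0,9.2,-0.1,1]]]'

```text
time_s: 17.5
tool_pos: [0.6585, 0.043, 0.28]
tcp_rot: [3.14, -0.001, 1.543]
force: [-0.3, 0.2, -3.5]
width: 0.27
finger_force: 89.0
```

```bash
python3 - <<'E'
from h import *
Hn=np.array([.6589,.0402,0])+HR.apply([0,.0015,0]); TR=tool_on(HR)
plan("to z.208 (bottom .097)",[Hn[0],Hn[1],.208],TR); s=env.read_state(); print(s["joints"].round(3),s["force"],s["time_s"])
E
```

```text
to z.208 (bottom .097) [0.002, -0.001, 0.002] [-0.13, 0.03, 7.2]
[-3.500e-02  5.020e-01  1.405e+00  1.000e-03  1.234e+00 -8.000e-03] [-0.25894245  0.20579582 -3.51710707] 17.5
```

>>> arm_command --increments '[[[0,0,0,-0.05,0,3,1],[0,0,0,-0.1,0.02,5.5,1],[0,0,0,-0.1,0.03,6.9,1],[0,0,0,-0.1,0.03,6.9,1],[0,0,0,-0.1,0.03,6.9,1]]]'

```text
time_s: 18.12
tool_pos: [0.6598, 0.0414, 0.2125]
tcp_rot: [3.137, -0.001, 1.542]
force: [0.1, 0.1, -2.5]
width: 0.268
finger_force: 88.7
```

```bash
python3 - <<'E'
from h import *
T=env.snapshot("top")[:,:,::-1];S=env.snapshot("scene")[:,:,::-1]
def crop(im,x0,y0,w,h): return cv2.resize(im[y0:y0+h,x0:x0+w],(400,300),interpolation=cv2.INTER_CUBIC)
cv2.imwrite("pics/c6.png",np.hstack([crop(T,230,125,100,75),crop(S,210,220,100,75)]))
p,R=cur(); print(p,HR.inv().apply(p-H), R.as_euler("xyz"))
zb=p[2]-.111
print("blade bottom corners pred scene",[((proj("scene",p+R.apply([sx*.056,.002,.111]))-[210,220])*4+[400,0]).round(0).tolist() for sx in(1,-1)])
print("slot ends scene",[((proj("scene",np.array([.6589,.0402,0])+HR.apply([dx,dy,.09]))-[210,220])*4+[400,0]).round(0).tolist() for dx in(.0055,-.0055) for dy in(.062,-.062)])
E
```

```text
[0.65980026 0.04117489 0.21250716] [0.00038006 0.00068646 0.21250716] [ 3.13714422e+00 -9.40280950e-04  1.54171714e+00]
blade bottom corners pred scene [[708.0, 192.0], [503.0, 163.0]]
slot ends scene [[716.0, 207.0], [491.0, 176.0], [719.0, 190.0], [496.0, 159.0]]
```

View pics/c6.png

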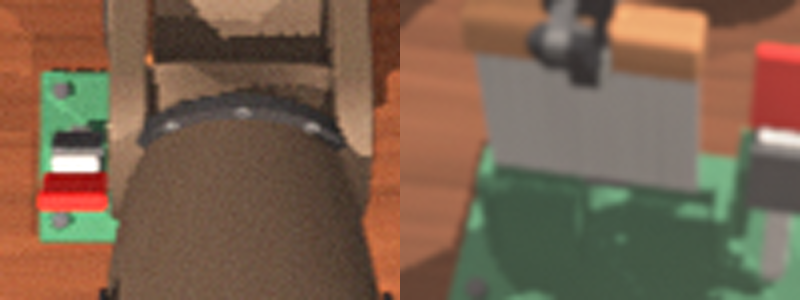

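>>> arm_command --increments '[[[0,0,0,0.45,-0.05,0,1],[0,0,0,0.45,-0.05,0,1],[0,0,0,0.45,-0.05,0.4,1],[0,0,0,0.45,-0.05,0.8,1],[0,0,0,0.45,-0.05,1.2,1],[0,0,0,0.45,-0.05,1.4,1],[0,0,0,0.45,-0.05,1.4,1]]]'

```text
time_s: 19.1
tool_pos: [0.6591, 0.0456, 0.1972]
tcp_rot: [3.139, -0.001, 1.541]
force: [-0.2, -0.0, -2.2]
width: 0.269
finger_force: 88.7
```

>>> arm_command --increments '[[[0,0,0,0,0,0.4,1],[0,0,0,0,0,0.8,1],[0,0,0,0,0,1.2,1],[0,0,0,0,0,1.2,1]]]'

```text
time_s: 19.6
tool_pos: [0.659, 0.0456, 0.1849]
tcp_rot: [3.14, -0.001, 1.542]
force: [0.8, 0.0, -3.0]
width: 0.27
finger_force: 88.7
```

>>> arm_command --increments '[[[0,0,0,0,0,0.7,1],[0,0,0,0,0,1.4,1],[0,0,0,0,0,2.1,1],[0,0,0,0,0,2.8,1],[0,0,0,0,0,3.5,1],[0,0,0,0,0,4.2,1],[0,0,0,0,0,4.9,1],[0,0,0,0,0,5.5,1],[0,0,0,0,0,5.5,1]]]'

```text
time_s: 20.72
tool_pos: [0.6592, 0.0456, 0.1299]
tcp_rot: [3.14, -0.001, 1.541]
force: [0.7, 0.1, -2.5]
width: 0.265
finger_force: 88.8
```

>>> arm_command --increments '[[[0,0,0,0,0,0.2,1],[0,0,0,0,0,0.4,1],[0,0,0,0,0,0.55,1],[0,0,0,0,0,0.65,1],[0,0,0,0,0,0.65,1]]]'

```text
time_s: 21.35
tool_pos: [0.6593, 0.0456, 0.1238]
tcp_rot: [3.139, -0.001, 1.542]
force: [-0.2, 0.3, -1.7]
width: 0.27
finger_force: 88.8
```

>>> arm_command --increments '[[[0,0,0,0,0,0.08,1],[0,0,0,0,0,0.16,1],[0,0,0,0,0,0.16,1]]]'

```text
time_s: 21.72
tool_pos: [0.6596, 0.0455, 0.1232]
tcp_rot: [3.138, -0.001, 1.541]
force: [-1.0, -0.2, 4.7]
width: 0.267
finger_force: 90.0
```

>>> arm_command --increments '[[[0,0,0,0,0,-0.05,1],[0,0,0,0,0,-0.05,0.6],[0,0,0,0,0,-0.05,0.3],[0,0,0,0,0,-0.05,0],[0,0,0,0,0,-0.05,0],[0,0,0,0,0,-0.05,0],[0,0,0,0,0,-3,0],[0,0,0,0,0,-8,0],[0,0,0,0,0,-13,0],[0,0,0,0,-10,-16,0],[0,0,0,0,-16,-16,0],[0,0,0,0,-16,-16,0],[0,0,0,0,-16,-16,0]]]'

```text
time_s: 23.35
tool_pos: [0.4972, 0.0504, 0.283]
tcp_rot: [3.137, -0.001, 1.542]
force: [0.8, -0.2, -0.0]
width: 1.0
finger_force: 0.0
```

```bash
python3 - <<'E'
from h import *
S=env.snapshot("scene")[:,:,::-1];T=env.snapshot("top")[:,:,::-1]
def crop(im,x0,y0,w,h): return cv2.resize(im[y0:y0+h,x0:x0+w],(400,300),interpolation=cv2.INTER_CUBIC)
cv2.imwrite("pics/c7.png",np.hstack([cv2.resize(S,(400,300)),crop(S,200,190,140,105)]))
E
```

```text
(no output)
```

View pics/c7.png

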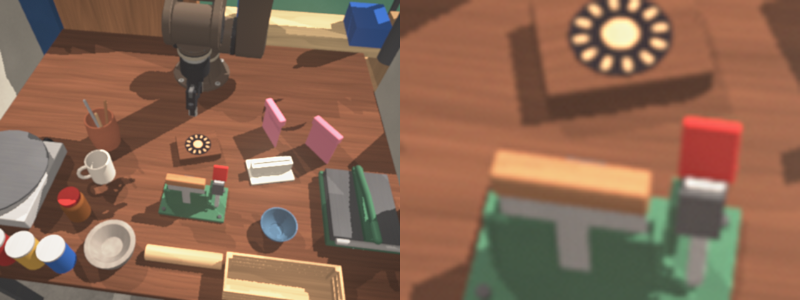

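The scraper is down in the slot with the handle at crop (572,180). The pin's collar rests on the notch at (705,190), the bystanders are where they stood, and the gripper is clear.

```bash
python3 -c "
from workcell import env
print(env.finish_job())"
```

```text
the job is handed in; nothing more can be done
None
```

The job is handed in at about 23 s of the 56 s allowed: the pin is parked in the side notch with its collar on the rim, the scraper is fully down in the holder's slot with the handle up, both are released, and the stamp block, jar, bowl and mug stand where they were.

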